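Set the sprung side guide of a labelling jig to a carton with its sunken knob

TASK

Set the labelling jig up for the small carton that stands on its long edge on the bench: stand it the same way up in the jig's lane and slide it gently back until its end is against the end stop. Then turn the small sunken knob clockwise until the sprung side guide has pushed the carton square against the fence and holds it with the load pointer in the green band, neither loose nor into the red, and let go. Leave the other things on the bench where they are.

Things in the scene. Friction and masses are not known exactly. Their poses are not given: they have to be found in the camera images.
- label_jig: Labelling jig fixed to the bench: bed plate 180 (x) x 280 mm (y), 6 mm thick. Origin on the bench top, z up; x runs along the lane, away from the robot, y across it. A grey housing, x -50..50, y -145..-45 mm, top at z = 50 mm, holds the sunken knob and drives the side guide. The lane for the carton lies between the side guide and a fence; the end stop closes its far end.
- lane_floor (a point): Point on the lane floor, 6 mm above the bench; jig axes; jig x 10, y 40 mm. The low aluminium fence runs along the lane's +y side, top 36 mm above the bench. It is bolted through slots: its lane face stands 47 mm from this point along +y, but up to 6 mm more or less, which is not reported.
- end_stop: End stop. Origin at the foot of the end stop's face, on the lane floor; jig axes; jig x 75, y 40 mm. The face is 78 mm wide (y), its top 36 mm above the bench. A carton home against it and square has its centre 65 mm from this face.
- well_mouth (a point): Centre of the mouth of the round well in the housing's top, 50 mm above the bench, at jig x 0, y -95 mm; jig axes. The well is 73 mm in diameter and 28 mm deep; its floor is 22 mm above the bench. The knob stands in its middle.
- knob_grip (a point): On the knob's axis, at mid height of its bar, 36 mm above the bench. Black bar grip 34 mm long, 12 mm thick, 26 to 46 mm above the bench (top 4 mm below the mouth), on a round skirt 37 mm in diameter. Grip it across the 12 mm. The x axis lies along the bar, towards its white index line, and turns with the knob; z up.
- trim_knob (a joint): Angle of the sunken knob, rad, 0 to 3.5, growing clockwise seen from above. At 0 the bar lies along the jig's x. A pinion of 18 mm radius drives the guide's rack: each rad brings the guide 18 mm towards the fence. A steady friction of 0.22 N m keeps the knob where it is left; added to it, the guide's load (N) times 0.018 m is felt as an anticlockwise moment.
- side_guide: Slide of the guide; origin at jig x 8, y -28 mm + 18 mm per rad of knob, z 7 mm. On it a grey block (top 34 mm above the bench) is clamped through slots, up to 5 mm ahead or back (not reported), and carries a pad 80 mm long, top at 36 mm, face 28 +- 5 mm ahead of the origin; it gives up to 10 mm, 2 N per mm. Its pointer on the block's scale: white 0-2 mm, green 2-5.5 mm (4-11 N), red above; 16 N crushes.
- carton: The carton to be labelled: closed, brown, 130 x 45 mm on the bench and 66 mm tall as it stands on its long edge, about 0.1 kg. Origin at the middle of one broad side, 33 mm above its lower edge; take its axes from carton_center. Grasp it across the 45 mm near its top, so that the fingers stay above the fence and the guide.
- carton_center (a point): Centre of the carton, 33 mm above what it stands on. x axis level along the 130 mm length, y axis up, z axis level across the 45 mm width.
- next_carton: Another small brown carton, 100 x 55 x 40 mm, lying flat behind the work; leave it. Origin at the centre of its underside.
- stapler: Red and black desk stapler, 149 mm long, 44 mm tall; leave it. Origin under its centre.
- masking_tape: Roll of pale masking tape, 98 mm across, 25 mm tall, lying flat; leave it. Origin under its centre.

How it is judged:
By the outcome, as a careful person would: the job done as asked, in the order asked, and still so for the second after the job is handed in, with the robot touching nothing.
It also fails if it takes over 72 s, if anything falls off the work surface, if the arm or the gripper's body presses on something with over 40 N, if the wrist force passes 120 N, or if a joint passes its speed limit or range.

ROBOT

A 6-joint arm with a two-finger parallel gripper is mounted at the origin on the work surface; the furniture and walls round the work are solid. World frame = base frame: x ahead of the robot, y to its left, z up, the work surface at z = 0. Lengths are in m, angles in rad, forces in N, time in s.
With the tool pointing down it reaches from about 0.325 to 0.75 m from the base axis. Payload 7.6 kg.
Tool frame: the origin (TCP) lies at the very end of the fingers, on their centre line; the grasp point (between the pads) lies 19 mm behind it; y points along the fingers, x is the direction in which the jaws open and shut, and the axes are right-handed (so a half turn about y gives the same grasp; the last joint's range is limited). The gripper opens to 85 mm and grips with 20 to 120 N. Pads are 22 mm wide; open, the fingers measure 114 mm over their backs; the gripper's body (76 mm by 85 mm) begins 54 mm behind the grasp point. The pads swing forward as they close: fully open they stand 13 mm farther back than shut.
Start: joints at [-1.346, 0.052, 1.401, -0, 1.689, -0.07], TCP at [0.153, -0.502, 0.231] pointing down, gripper open.
Joint ranges: [-2.9, 2.9], [-0.91, 2.17], [0.12, 2.37], [-1.06, 4.2], [0.26, 2.73], [-2.93, 2.93]. Speed limits (rad/s): [2.57, 2.57, 3.01, 3.14, 3.14, 3.14].

INTERFACE

Orientations are given as [roll, pitch, yaw] about the fixed x, y, z axes, in that order (R = Rz(yaw) Ry(pitch) Rx(roll)).
In Python, from cell import env, vision gives the robot as it stands.
- The arm moves only by the tool jog_arm, never from a script. Its argument "commands" is a list of rows, each a list of 7 numbers: the shift along the tool's x, y, z in cm, then the turn, a rotation vector about the tool's x, y, z in rad, then the finger opening in cm, from 0 to 8.54. A call has 1 to 8 rows; each row shifts and turns the commanded pose from where the row before left it, along the tool's axes as they then stand; what a row does not reach is not made up. A row lasts 1/10 s, in which the tool goes at most 50 mm and 8.59 degrees, less where a joint would pass 70% of its speed; a pose out of reach is approached as far as the arm can. A call is refused whole if a number of a shift passes 5 or a number of a turn 0.15, either way. A call with a gripper value outside its range is refused whole. The fingers move at their own pace and stop on an object; "newtons" is the grip in N (left out, the last holds). Time passes only in rows, so rows that do not move let the fingers close. It gives the time, the measured TCP pose, the force and the opening at its end, in the units of the state.
- env.get_obs(): the state, without advancing time (a new reading comes with each control period).
- vision.grab_frame(name): name is "scene" or "top"; returns a dict with "img" (420x560x3 uint8, red, green, blue), "depth" (420x560 float32, m along the optical axis (not along the pixel's ray), 0 where there is no reading), "fx", "fy", "cx", "cy" (pixels), "dist" ([k1, k2, p1, p2, k3] as OpenCV has them; the pictures are not rectified), "xyz" and "orientation" of the camera in the world. Camera axes: x right, y down, z forward; pixel columns grow to the right and rows downward; lengths in m; the calibration is good to about 2 mm. A picture is of the moment at which its call begins.
- env.job_done(): hands the job in, once; it reports no verdict.
The state is a dict: "clock": time; "joints": joint angles; "joint_velocities": joint speeds; "tau": joint torques, N m; "tcp_pos": TCP position; "tcp_rot": TCP orientation; "force": force on the tool from outside, world axes, zero at the start; "wrist_torque": the same for the moment, N m; "gripper_width": finger opening in m.
Only numpy, scipy, OpenCV 4.12 (cv2) and the standard library are available. Lean on these libraries where they do the work, as an engineer would, in place of code of your own. Each camera call takes 0.05 s, during which the arm holds its last target.

## Working session

There is one attempt and no reset: what is moved stays moved. The work goes in short steps, Python scripts to look and compute and a tool call to move; the robot and the scene stay as the last step left them, time stands still between calls to the robot, and variables do not carry over. Pictures are saved under pics/ and viewed, and the job is handed in when it is done.

Besides the shell and the picture viewer there is one more tool, called after "Call:" as name([rows], argument=value, ...), one row to a line, values as JSON. jog_arm: Moves the arm, as the interface text tells. Its arguments: {"type":"object","properties":{"commands":{"type":"array","items":{"type":"array","items":{"type":"number"}}},"newtons":{"type":"number"}},"required":["commands"]}

```bash
mkdir -p pics; ls; python3 - <<'E'
from cell import env, vision
import cv2, numpy as np, pickle
print(env.get_obs())
for n in ("scene","top"):
    f=vision.grab_frame(n); pickle.dump(f,open(f"{n}0.pkl","wb"))
    cv2.imwrite(f"pics/{n}0.png",f["img"][:,:,::-1])
    print(n,{k:f[k] for k in f if k not in("img","depth")})
E
```

```text
pics
{'clock': 0.0, 'joints': array([-1.34631528e+00,  5.28359362e-02,  1.40175216e+00,  2.53784460e-05,
        1.68861431e+00, -7.02844099e-02]), 'joint_velocities': array([-0.00175685, -0.00023503, -0.00085195, -0.00159833, -0.00084111,
       -0.00088411]), 'tau': array([-2.25991891e-03, -3.81667757e+01, -3.60190880e+01, -2.17579718e-04,
        6.24259046e-03, -1.51042877e-05]), 'tcp_pos': array([ 0.15248738, -0.50204014,  0.23045902]), 'tcp_rot': array([-1.57065813,  0.001604  , -1.27602779]), 'force': array([ 0.44501624,  0.38805156, -0.32470728]), 'wrist_torque': array([ 0.01979196,  0.01656608, -0.0095672 ]), 'gripper_width': 0.08503659715937942}
scene {'fx': 425.4534911641527, 'fy': 425.4534911641527, 'cx': 278.9145488986155, 'cy': 216.36574391625882, 'dist': array([-0.06524551,  0.        ,  0.        ,  0.        ,  0.        ]), 'xyz': array([0.05419441, 0.81967392, 0.85606962]), 'orientation': array([-2.37403165,  0.00614922, -2.63685889])}
top {'fx': 440.6382446359058, 'fy': 440.6382446359058, 'cx': 282.2282738615038, 'cy': 207.69891781240068, 'dist': array([0.0208428, 0.       , 0.       , 0.       , 0.       ]), 'xyz': array([0.279032  , 0.1393134 , 0.93399031]), 'orientation': array([-2.96830996e+00, -2.27503598e-03, -1.59125868e+00])}
```

View pics/scene0.png

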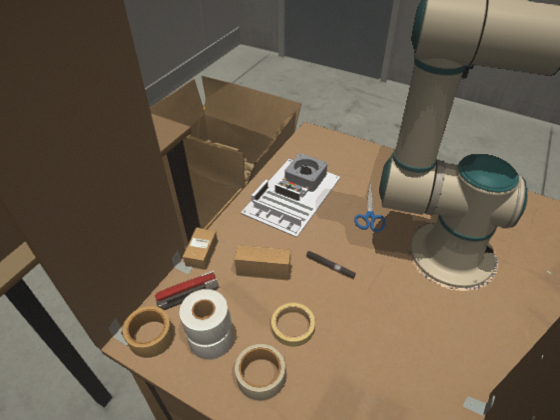

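View pics/top0.png

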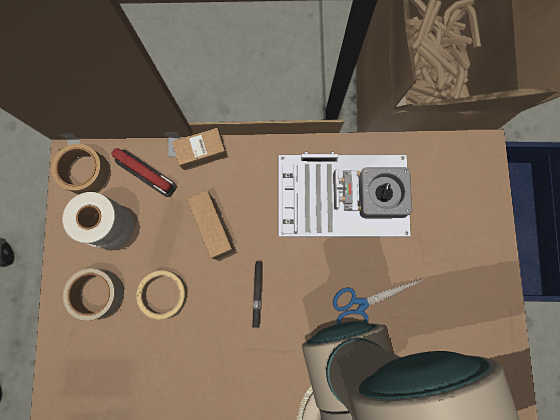

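The top view shows the jig at about (345,195), its knob at (387,192), and the carton at (211,225). Next I'll build a world-coordinate orthographic view.

```bash
cat > h.py <<'E'
import cv2, numpy as np, pickle
from scipy.spatial.transform import Rotation as R
def cloud(f):
    h,w=f["depth"].shape
    u,v=np.meshgrid(np.arange(w,dtype=np.float64),np.arange(h,dtype=np.float64))
    K=np.array([[f["fx"],0,f["cx"]],[0,f["fy"],f["cy"]],[0,0,1]])
    n=cv2.undistortPoints(np.stack([u.ravel(),v.ravel()],1)[:,None],K,f["dist"])[:,0]
    d=f["depth"].ravel()
    P=np.c_[n*d[:,None],d]@R.from_euler("xyz",f["orientation"]).as_matrix().T+f["xyz"]
    P[d==0]=np.nan
    return P.reshape(h,w,3)
def proj(f,X):
    Rm=R.from_euler("xyz",f["orientation"]).as_matrix()
    K=np.array([[f["fx"],0,f["cx"]],[0,f["fy"],f["cy"]],[0,0,1]])
    c=(np.atleast_2d(X)-f["xyz"])@Rm
    return cv2.projectPoints(c,np.zeros(3),np.zeros(3),K,f["dist"])[0][:,0]
def ortho(f,z,x0,x1,y0,y1,res):
    # image at plane z: rows: x decreasing downward, cols: y decreasing to right
    nx=int((x1-x0)/res);ny=int((y1-y0)/res)
    X,Y=np.meshgrid(x1-np.arange(nx)*res,y1-np.arange(ny)*res,indexing="ij")
    p=proj(f,np.c_[X.ravel(),Y.ravel(),np.full(X.size,z)]).astype(np.float32)
    return cv2.remap(f["img"],p[:,0].reshape(nx,ny),p[:,1].reshape(nx,ny),cv2.INTER_LINEAR)
E
python3 - <<'E'
from h import *
for n in("top","scene"):
    f=pickle.load(open(n+"0.pkl","rb"));P=cloud(f)
    if n=="top":
        for (u,v) in [(282,157),(407,157),(409,235),(280,235),(387,192),(212,225),(200,148),(150,100),(100,50),(250,125)]: print((u,v),P[v,u].round(4))
        z=P[...,2]; bench=(abs(z)<.01); 
    m=(P[...,2]>.055)&(P[...,2]<.08)&(P[...,0]>.3)&(P[...,0]<.6)&(P[...,1]>-.0)&(P[...,1]<.35)
    q=P[m]; print(n,len(q),q.min(0),q.max(0),np.median(q[:,2]))
    nn,lab,st,ce=cv2.connectedComponentsWithStats(m.astype(np.uint8))
    for i in range(1,nn):
        if st[i,4]>80:
            qq=P[lab==i]; qq=qq[abs(qq[:,2]-np.median(qq[:,2]))<.006]
            print(i,st[i],np.median(qq,0),cv2.minAreaRect((qq[:,:2]*1000).astype(np.float32)))
    print("bench z",np.nanmedian(P[...,2][(abs(P[...,2])<.01)]))
f=pickle.load(open("top0.pkl","rb"))
o=ortho(f,.006,.3,.65,-.3,.15,.00075)
cv2.imwrite("pics/o1.png",o[:,:,::-1])
E
```

```text
(282, 157) [0.5533 0.1321 0.0072]
(407, 157) [ 0.5496 -0.1419  0.0006]
(409, 235) [ 0.3773 -0.1322  0.0078]
(280, 235) [0.3826 0.1398 0.0084]
(387, 192) [ 0.4627 -0.0818  0.0469]
(212, 225) [0.3992 0.2747 0.0634]
(200, 148) [0.567  0.3049 0.0385]
(150, 100) [0.6057 0.3646 0.1971]
(100, 50) [0.6059 0.3844 0.3649]
(250, 125) [ 0.6658  0.2079 -0.0941]
top 1490 [0.33554599 0.23666153 0.05537145] [0.47061729 0.32550695 0.07017312] 0.0652536389511611
1 [ 187  190   45   68 1490] [0.40140772 0.28033518 0.06527663] ((403.07781982421875, 280.8265380859375), (130.0385284423828, 45.22944259643555), 22.32076644897461)
bench z -0.00047647941362005675
scene 930 [0.33446041 0.24027052 0.05500798] [0.47015221 0.32892239 0.06966861] 0.06472256684713623
1 [234 245  56  22 930] [0.40133539 0.28468035 0.06484385] ((402.72991943359375, 282.9249267578125), (129.63064575195312, 49.53445053100586), 22.396160125732422)
bench z -0.0007638725084555542
```

View pics/o1.png

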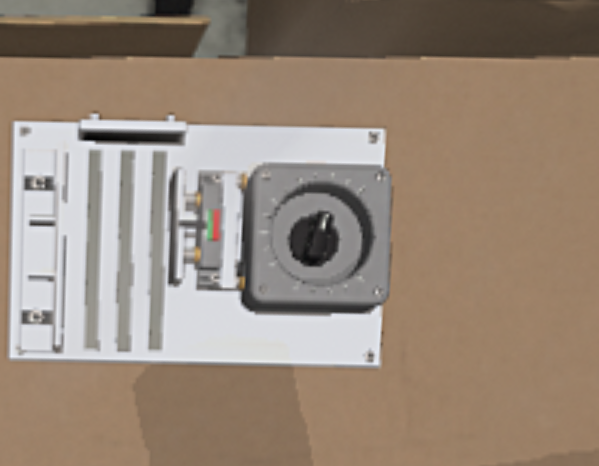

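```bash
python3 - <<'E'
from h import *
f=pickle.load(open("top0.pkl","rb"));g=pickle.load(open("scene0.pkl","rb"))
tiles=[ortho(a,z,.36,.57,-.15,.16,.0008) for z in(.006,.036) for a in(f,g)]
im=np.vstack([np.hstack(tiles[:2]),np.hstack(tiles[2:])])
print(im.shape)
cv2.imwrite("pics/o2.png",im[:,:,::-1])
# well mouth: fit via depth - housing top points
for n,a in(("top",f),("scene",g)):
    P=cloud(a); m=(abs(P[...,2]-.05)<.003)&(P[...,0]>.38)&(P[...,0]<.56)&(P[...,1]>-.16)&(P[...,1]<0)
    q=P[m]; print(n,len(q),q[:,2].mean(),cv2.minAreaRect((q[:,:2]*1000).astype(np.float32)))
E
```

```text
(524, 774, 3)
top 1211 0.04959006497874658 ((465.952880859375, -80.30746459960938), (99.3099136352539, 99.35306549072266), 88.96212768554688)
scene 375 0.04939466053541465 ((465.26153564453125, -78.17462158203125), (101.53800964355469, 99.57653045654297), 88.37646484375)
```

View pics/o2.png

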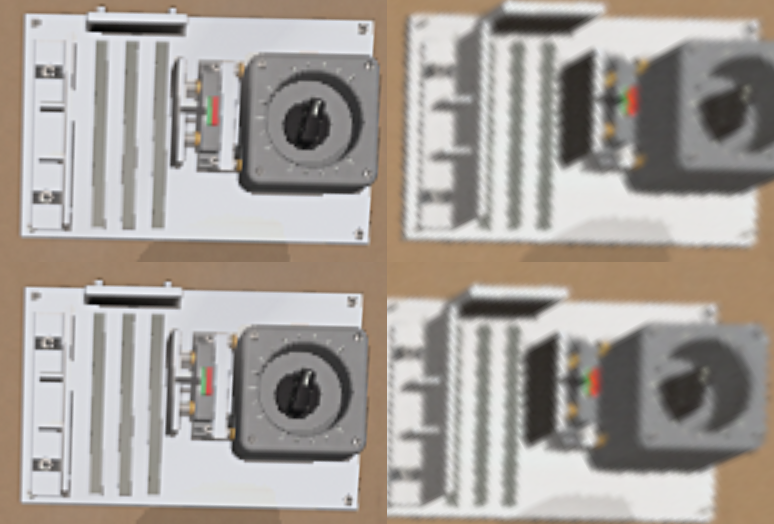

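```bash
python3 - <<'E'
from h import *
f=pickle.load(open("top0.pkl","rb"));g=pickle.load(open("scene0.pkl","rb"))
t=[ortho(a,.046,.43,.50,-.12,-.04,.0002) for a in(f,g)]
im=np.hstack(t)
for k in (0,1):
    # mark expected axis (0.4652,-.0802)
    for (x,y) in [(.4652,-.0800)]:
        cv2.circle(im,(int((-.04-y)/.0002)+k*400,int((.5-x)/.0002)),3,(255,0,0),-1)
cv2.imwrite("pics/o3.png",im[:,:,::-1])
t=ortho(f,.036,.43,.50,-.06,.04,.0002)
cv2.imwrite("pics/o4.png",t[:,:,::-1])
E
```

```text
(no output)
```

View pics/o3.png

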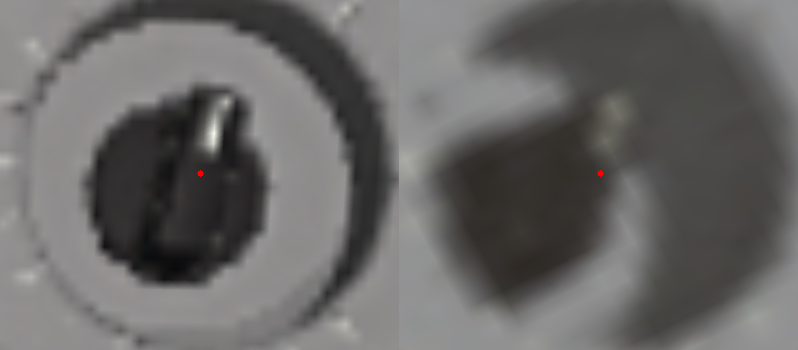

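View pics/o4.png

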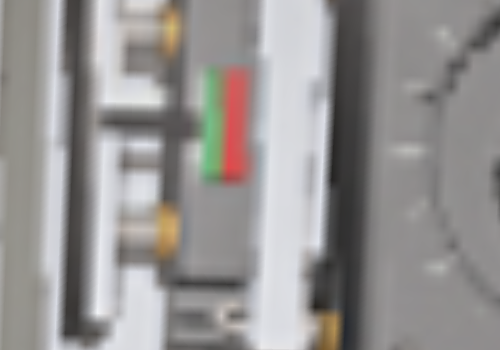

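Call:
jog_arm([
  [0, 0, 0, 0, 0.15, 0, 8.5],
  [0, 0, 0, 0, 0.145, 0, 8.5],
  [-3, 0, 4, 0, 0, 0, 8.5],
  [-3, 0, 4, 0, 0, 0, 8.5],
  [-3, 0, 4, 0, 0, 0, 8.5],
  [-3, 0, 4, 0, 0, 0, 8.5],
  [-3, 0, 4, 0, 0, 0, 8.5],
  [-4, 0, 4, 0, 0, 0, 8.5],
], newtons=40)

```text
clock: 0.9
tcp_pos: [0.3893, -0.3156, 0.2309]
tcp_rot: [-1.571, 0.0, -1.571]
force: [0.6, -1.5, 0.5]
gripper_width: 0.0852
```

The index line runs from (208,148) to (222,98), so the bar sits about 0.29 rad clockwise of world x. In the second crop the scale is green at columns 205–225, red beyond that, and the pointer is in white. Moving on to the carton.

Call:
jog_arm([
  [-5, 0, 0.1, 0, 0, 0, 8.5],
  [-5, 0, 0.1, 0, 0, 0, 8.5],
  [-5, 0, 0.1, 0, 0, 0, 8.5],
  [-5, 0, 0.1, 0, 0, 0, 8.5],
  [-5, 0, 0.1, 0, 0, 0, 8.5],
  [-5, 0, 0.1, 0, 0, 0, 8.5],
  [-5, 0, 0.1, 0, 0, 0, 8.5],
  [-5, 0, 0.1, 0, 0, 0, 8.5],
])

```text
clock: 1.7
tcp_pos: [0.3954, 0.0848, 0.2312]
tcp_rot: [-1.571, -0.0, -1.571]
force: [1.5, -0.1, -0.1]
gripper_width: 0.0853
```

Call:
jog_arm([
  [-5, 0, 0.1, 0, 0, 0, 8.5],
  [-5, 0, 0.1, 0, 0, 0, 8.5],
  [-5, 0, 0.1, 0, 0, 0, 8.5],
  [-4, 0, 0, 0, 0, 0, 8.5],
  [0, 5, 0, 0, -0.15, 0, 8.5],
  [0, 4, 0, 0, -0.15, 0, 8.5],
  [0, 0, 0, 0, -0.09, 0, 8.5],
  [0, 0, 0, 0, 0, 0, 8.5],
])

```text
clock: 2.5
tcp_pos: [0.3983, 0.2725, 0.1396]
tcp_rot: [-1.574, -0.001, -1.18]
force: [0.1, -0.6, 0.5]
gripper_width: 0.0852
```

Call:
jog_arm([
  [-0.65, 3, 0.8, 0, 0, 0, 8.5],
  [0, 3, 0, 0, 0, 0, 8.5],
  [0, 2, 0, 0, 0, 0, 8.5],
  [0, 1.5, 0, 0, 0, 0, 8.5],
  [0, 1.1, 0, 0, 0, 0, 8.5],
  [0, 0, 0, 0, 0, 0, 8.5],
])

```text
clock: 3.1
tcp_pos: [0.4037, 0.2816, 0.0346]
tcp_rot: [-1.572, -0.0, -1.183]
force: [0.1, -0.2, 0.4]
gripper_width: 0.0849
```

Call:
jog_arm([
  [0, 0, 0, 0, 0, 0, 6],
  [0, 0, 0, 0, 0, 0, 5],
  [0, 0, 0, 0, 0, 0, 4],
  [0, 0, 0, 0, 0, 0, 4],
  [0, 0, 0, 0, 0, 0, 4],
  [0, 0, 0, 0, 0, 0, 4],
], newtons=25)

```text
clock: 3.7
tcp_pos: [0.4046, 0.2823, 0.0364]
tcp_rot: [-1.569, 0.0, -1.181]
force: [-0.8, -1.0, 5.9]
gripper_width: 0.0447
```

Call:
jog_arm([
  [0, -1, 0, 0, 0, 0, 4],
  [0, -2, 0, 0, 0, 0, 4],
  [0, -3, 0, 0, 0, 0, 4],
  [0, -2, 0, 0, 0, 0, 4],
  [0, 0, 0, 0, 0, 0, 4],
])

```text
clock: 4.2
tcp_pos: [0.4054, 0.2827, 0.1187]
tcp_rot: [-1.565, 0.001, -1.181]
force: [-0.0, -0.3, -0.9]
gripper_width: 0.0446
```

```bash
python3 - <<'E'
from cell import env, vision
from h import *
f=vision.grab_frame("scene");t=vision.grab_frame("top")
cv2.imwrite("pics/s1.png",cv2.resize(np.hstack([f["img"][170:330,180:420],t["img"][130:290,150:390]]),None,fx=1.6,fy=1.6)[:,:,::-1])
print(env.get_obs()["force"],env.get_obs()["tcp_pos"])
E
```

```text
[ 0.32109141 -0.6822833  -1.23223393] [0.40382489 0.2817333  0.11493588]
```

View pics/s1.png

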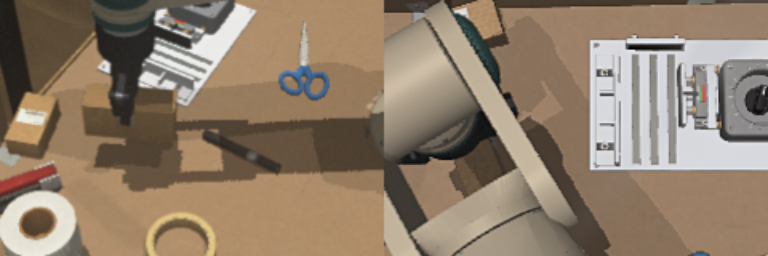

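The carton is held and level. Next I rotate it to the lane direction and carry it over.

Call:
jog_arm([
  [0, 0, 0, 0, 0.14, 0, 4],
  [0, 0, 0, 0, 0.14, 0, 4],
  [0, 0, 0, 0, 0.13, 0, 4],
  [4, 0, 1, 0, 0, 0, 4],
  [4, 0, 1, 0, 0, 0, 4],
  [4, 0, 1, 0, 0, 0, 4],
  [4, 0, 1, 0, 0, 0, 4],
  [3.5, 0, 1, 0, 0, 0, 4],
])

```text
clock: 5.1
tcp_pos: [0.4491, 0.084, 0.1135]
tcp_rot: [-1.574, -0.001, -1.591]
force: [-0.2, 0.5, -0.2]
gripper_width: 0.0446
```

Call:
jog_arm([
  [2, 0, 0.5, 0, 0, 0, 4],
  [0, 0, 0, 0, 0, 0, 4],
  [0, 0, 0, 0, 0, 0, 4],
  [0, 0, 0, 0, 0, 0, 4],
])

```text
clock: 5.5
tcp_pos: [0.4541, 0.0666, 0.1145]
tcp_rot: [-1.572, 0.0, -1.59]
force: [0.9, 0.0, -1.2]
gripper_width: 0.0449
```

```bash
python3 - <<'E'
from cell import env, vision
from h import *
f=vision.grab_frame("scene");t=vision.grab_frame("top")
cv2.imwrite("pics/s2.png",cv2.resize(np.hstack([f["img"][120:280,180:420],t["img"][100:260,230:470]]),None,fx=1.6,fy=1.6)[:,:,::-1])
P=cloud(t); m=(P[...,2]>.12)&(P[...,2]<.17)&(P[...,0]>.36)&(P[...,0]<.56)&(P[...,1]>0)&(P[...,1]<.13)
q=P[m]; print(len(q))
o=env.get_obs();print(o["force"],o["tcp_pos"],o["tcp_rot"],o["joints"])
E
```

```text
537
[ 0.751615    0.39061497 -0.88660106] [0.45429207 0.06670209 0.1148759 ] [-1.57150531e+00 -5.49334491e-06 -1.58948553e+00] [ 6.53013088e-02 -6.38912179e-02  1.75149853e+00  5.43702679e-05
  1.45469229e+00  1.65478052e+00]
```

View pics/s2.png

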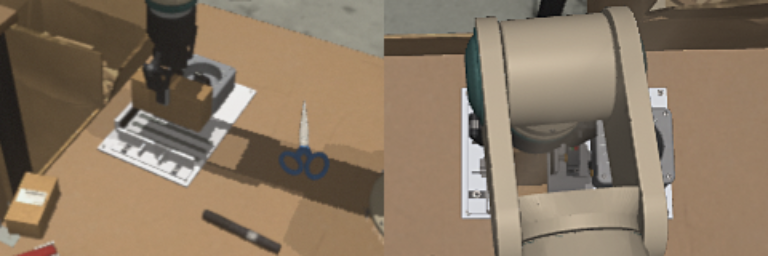

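```bash
python3 - <<'E'
from cell import env, vision
from h import *
f=vision.grab_frame("scene"); P=cloud(f)
m=(P[...,2]>.07)&(P[...,2]<.16)&(P[...,0]>.36)&(P[...,0]<.56)&(P[...,1]>.075)&(P[...,1]<.1)
q=P[m]; print(len(q),np.percentile(q,[1,5,50,95,99],axis=0).round(4))
s=q[(q[:,2]>.085)&(q[:,2]<.11)]
print(np.polyfit(s[:,0],s[:,1],1), s[:,0].min(),s[:,0].max(), q[:,2].min())
E
```

```text
896 [[0.3877 0.076  0.0794]
 [0.3889 0.0789 0.0823]
 [0.439  0.0893 0.1155]
 [0.5113 0.0928 0.1447]
 [0.516  0.0974 0.1468]]
[-0.00521131  0.09179434] 0.3868837650291223 0.5165862436177387 0.07710398222886428
```

Call:
jog_arm([
  [0, 2, 0, 0, 0, 0, 4],
  [0, 2, 0, 0, 0, 0, 4],
  [0, 1.5, 0, 0, 0, 0, 4],
  [0, 1, 0, 0, 0, 0, 4],
  [0, 0.4, 0, 0, 0, 0, 4],
  [0, 0.2, 0, 0, 0, 0, 4],
  [0, 0, 0, 0, 0, 0, 4],
])

```text
clock: 6.35
tcp_pos: [0.455, 0.0659, 0.0447]
tcp_rot: [-1.57, -0.0, -1.591]
force: [0.5, -0.1, 0.2]
gripper_width: 0.0448
```

Call:
jog_arm([
  [0, 0.1, 0, 0, 0, 0, 4],
  [0, 0.05, 0, 0, 0, 0, 4],
  [0, 0, 0, 0, 0, 0, 4],
])

```text
clock: 6.65
tcp_pos: [0.4548, 0.0658, 0.0431]
tcp_rot: [-1.57, -0.0, -1.591]
force: [-0.5, 0.4, -0.7]
gripper_width: 0.0446
```

Call:
jog_arm([
  [0, 0.05, 0, 0, 0, 0, 4],
  [0, 0.05, 0, 0, 0, 0, 4],
  [0, 0, 0, 0, 0, 0, 4],
])

```text
clock: 6.95
tcp_pos: [0.4548, 0.0658, 0.0424]
tcp_rot: [-1.571, -0.0, -1.591]
force: [-2.7, 0.3, 5.0]
gripper_width: 0.0448
```

Call:
jog_arm([
  [0, -0.05, 0.3, 0, 0, 0, 4],
  [0, 0, 0.5, 0, 0, 0, 4],
  [0, 0, 0.5, 0, 0, 0, 4],
  [0, 0, 0.3, 0, 0, 0, 4],
  [0, 0, 0.2, 0, 0, 0, 4],
  [0, 0, 0.1, 0, 0, 0, 4],
  [0, 0, 0, 0, 0, 0, 4],
])

```text
clock: 7.65
tcp_pos: [0.4738, 0.0654, 0.0424]
tcp_rot: [-1.571, -0.0, -1.591]
force: [-1.9, 0.3, 4.0]
gripper_width: 0.0448
```

Call:
jog_arm([
  [0, 0, 0.1, 0, 0, 0, 4],
  [0, 0, 0.1, 0, 0, 0, 4],
  [0, 0, 0.1, 0, 0, 0, 4],
  [0, 0, 0, 0, 0, 0, 4],
])

```text
clock: 8.05
tcp_pos: [0.4767, 0.0654, 0.0424]
tcp_rot: [-1.571, -0.0, -1.591]
force: [-3.2, 1.1, 5.0]
gripper_width: 0.0449
```

Call:
jog_arm([
  [0, 0, 0.1, 0, 0, 0, 4],
  [0, 0, 0.1, 0, 0, 0, 4],
  [0, 0, 0, 0, 0, 0, 4],
])

```text
clock: 8.35
tcp_pos: [0.4787, 0.0654, 0.0424]
tcp_rot: [-1.571, -0.0, -1.591]
force: [-4.0, 0.9, 5.1]
gripper_width: 0.0442
```

Call:
jog_arm([
  [0, 0, 0.1, 0, 0, 0, 4],
  [0, 0, 0, 0, 0, 0, 4],
])

```text
clock: 8.55
tcp_pos: [0.4797, 0.0653, 0.0424]
tcp_rot: [-1.571, -0.0, -1.591]
force: [-4.3, 0.7, 5.2]
gripper_width: 0.0446
```

Call:
jog_arm([
  [0, 0, 0.1, 0, 0, 0, 4],
  [0, 0, 0, 0, 0, 0, 4],
])

```text
clock: 8.75
tcp_pos: [0.4804, 0.0653, 0.0424]
tcp_rot: [-1.571, -0.0, -1.591]
force: [-5.3, 0.7, 5.6]
gripper_width: 0.0446
```

Call:
jog_arm([
  [0, 0, 0.1, 0, 0, 0, 4],
  [0, 0, 0, 0, 0, 0, 4],
])

```text
clock: 8.95
tcp_pos: [0.4804, 0.0653, 0.0424]
tcp_rot: [-1.574, -0.0, -1.591]
force: [-11.7, 0.0, 12.0]
gripper_width: 0.0444
```

Call:
jog_arm([
  [0, 0, 0.1, 0, 0, 0, 4],
  [0, 0, 0, 0, 0, 0, 4],
])

```text
clock: 9.15
tcp_pos: [0.4804, 0.0653, 0.0424]
tcp_rot: [-1.577, -0.0, -1.591]
force: [-19.2, -0.7, 16.2]
gripper_width: 0.0444
```

Call:
jog_arm([
  [0, 0, -0.1, 0, 0, 0, 4],
  [0, 0, -0.1, 0, 0, 0, 4],
  [0, 0, 0, 0, 0, 0, 4],
])

```text
clock: 9.45
tcp_pos: [0.4804, 0.0653, 0.0423]
tcp_rot: [-1.571, -0.0, -1.591]
force: [-4.7, 0.9, 6.3]
gripper_width: 0.0445
```

Call:
jog_arm([
  [0, 0, 0, 0, 0, 0, 5],
  [0, 0, 0, 0, 0, 0, 6],
  [0, 0, 0, 0, 0, 0, 7],
  [0, 0, 0, 0, 0, 0, 7],
  [0, -2, 0, 0, 0, 0, 7],
  [0, -3, 0, 0, 0, 0, 7],
  [0, -3, 0, 0, 0, 0, 7],
  [0, -3, 0, 0, 0, 0, 7],
])

```text
clock: 10.25
tcp_pos: [0.4805, 0.0652, 0.1534]
tcp_rot: [-1.571, -0.0, -1.591]
force: [0.6, 0.9, -0.5]
gripper_width: 0.07
```

Call:
jog_arm([
  [4.5, 0, -0.4, 0, -0.14, 0, 5],
  [0, 0, 0, 0, -0.15, 0, 3],
  [0, 0, 0, 0, -0.15, 0, 3],
  [0, 0, 0, 0, -0.15, 0, 3],
  [0, 0, 0, 0, -0.15, 0, 3],
  [0, 0, 0, 0, -0.15, 0, 3],
  [0, 0, 0, 0, -0.15, 0, 3],
  [0, 0, 0, 0, -0.15, 0, 3],
])

```text
clock: 11.05
tcp_pos: [0.4762, 0.023, 0.1522]
tcp_rot: [-1.571, -0.0, -0.403]
force: [-0.5, -0.1, -0.0]
gripper_width: 0.0299
```

Call:
jog_arm([
  [0, 0, 0, 0, -0.15, 0, 3],
  [0, 0, 0, 0, -0.15, 0, 3],
  [0, 0, 0, 0, -0.15, 0, 3],
  [0, 0, 0, 0, -0.15, 0, 3],
  [0, 0, 0, 0, -0.15, 0, 3],
  [0, 0, 0, 0, -0.15, 0, 3],
  [0, 0, 0, 0, -0.15, 0, 3],
  [0, 0, 0, 0, -0.15, 0, 3],
])

```text
clock: 11.85
tcp_pos: [0.4762, 0.023, 0.1522]
tcp_rot: [-1.571, 0.0, 0.797]
force: [-0.0, 0.1, 0.5]
gripper_width: 0.0299
```

Call:
jog_arm([
  [0, 0, 0, 0, -0.15, 0, 3],
  [0, 0, 0, 0, -0.15, 0, 3],
  [0, 0, 0, 0, 0, 0, 3],
])

```text
clock: 12.15
tcp_pos: [0.4762, 0.0229, 0.1522]
tcp_rot: [-1.571, 0.0, 1.092]
force: [-0.6, -0.9, 0.1]
gripper_width: 0.0299
```

```bash
python3 - <<'E'
from cell import env, vision
from h import *
f=vision.grab_frame("scene");t=vision.grab_frame("top")
pickle.dump((f,t),open("p3.pkl","wb"))
cv2.imwrite("pics/s3.png",cv2.resize(np.hstack([f["img"][120:280,180:420],t["img"][100:260,230:470]]),None,fx=1.6,fy=1.6)[:,:,::-1])
o=env.get_obs();print(o["tcp_pos"],o["tcp_rot"],o["joints"],o["wrist_torque"])
P=cloud(f)
m=(P[...,2]>.03)&(P[...,2]<.08)&(P[...,0]>.39)&(P[...,0]<.56)&(P[...,1]>.07)&(P[...,1]<.1)
q=P[m]; s=q[(q[:,2]>.05)&(q[:,2]<.065)]
print(len(s),np.polyfit(s[:,0],s[:,1],1), s.min(0),s.max(0),q[:,2].max())
E
```

```text
[0.47614843 0.02295541 0.15222278] [-1.57083843e+00  7.26922045e-05  1.08669318e+00] [-2.92617043e-02 -4.58740452e-02  1.65737930e+00 -8.38679500e-05
  1.53008151e+00 -1.11595147e+00] [-0.02719055 -0.04164603  0.00412049]
173 [0.00656526 0.08469151] [0.41296146 0.07097848 0.05000144] [0.5434763  0.09274048 0.06499816] 0.07539127714385219
```

View pics/s3.png

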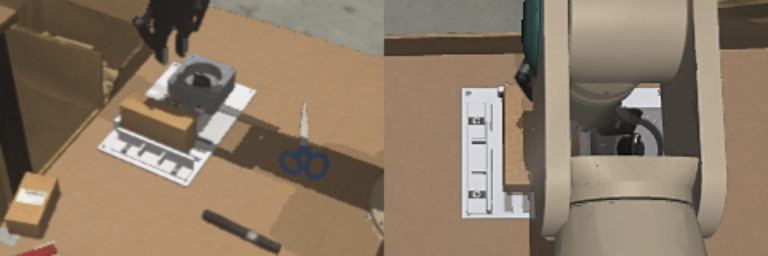

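Call:
jog_arm([
  [0, 0, 0, 0, -0.15, 0, 2.6],
  [0, 0, 0, 0, -0.04, 0, 2.6],
  [-4, 0, -0.8, 0, 0, 0, 2.6],
  [-4, 0, -0.8, 0, 0, 0, 2.6],
  [-2.1, 3, -0.3, 0, 0, 0, 2.6],
  [0, 4, 0, 0, 0, 0, 2.6],
  [0, 0, 0, 0, 0, 0, 2.6],
  [0, 0, 0, 0, 0, 0, 2.6],
])

```text
clock: 13.05
tcp_pos: [0.4654, -0.079, 0.0827]
tcp_rot: [-1.57, 0.0, 1.279]
force: [0.4, -0.7, 0.4]
gripper_width: 0.0262
```

```bash
python3 - <<'E'
from cell import env, vision
from h import *
f=vision.grab_frame("scene");t=vision.grab_frame("top")
cv2.imwrite("pics/s4.png",np.hstack([cv2.resize(f["img"][130:220,230:350],None,fx=3.3,fy=3.3),cv2.resize(t["img"][140:230,310:430],None,fx=3.3,fy=3.3)])[:,:,::-1])
o=env.get_obs();print(o["tcp_pos"],o["tcp_rot"],o["joints"],o["wrist_torque"])
E
```

```text
[ 0.46675186 -0.07910502  0.08456958] [-1.57417226e+00 -8.74755278e-05  1.28054027e+00] [-2.45872112e-01  6.58593537e-03  1.74636548e+00 -6.34885168e-05
  1.38526475e+00 -1.52640063e+00] [ 0.08565255  0.01692347 -0.01771051]
```

View pics/s4.png

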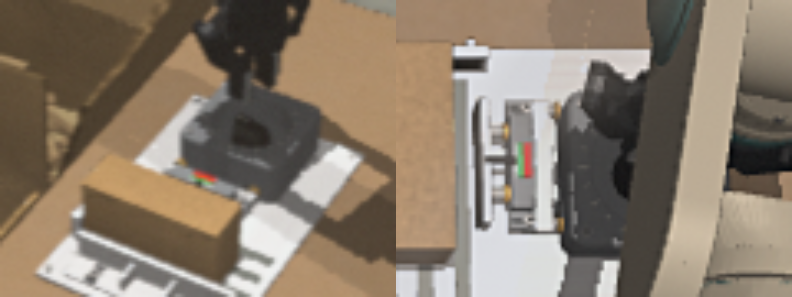

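The gripper is above the well, and the guide's scale stays visible at (525,155) in the right panel.

Call:
jog_arm([
  [0, 2, 0, 0, 0, 0, 2.6],
  [0, 1.5, 0, 0, 0, 0, 2.6],
  [0, 0.8, 0, 0, 0, 0, 2.6],
  [0, 0.6, 0, 0, 0, 0, 2.6],
  [0, 0, 0, 0, 0, 0, 2.6],
])

```text
clock: 13.65
tcp_pos: [0.4657, -0.0791, 0.0336]
tcp_rot: [-1.571, 0.0, 1.281]
force: [0.4, -0.7, 0.1]
gripper_width: 0.0259
```

Call:
jog_arm([
  [0, 0.1, 0, 0, 0, 0, 2.6],
  [0, 0, 0, 0, 0, 0, 2.0],
  [0, 0, 0, 0, 0, 0, 1.5],
  [0, 0, 0, 0, 0, 0, 1.2],
  [0, 0, 0, 0, 0, 0, 1.0],
  [0, 0, 0, 0, 0, 0, 0.8],
], newtons=40)

```text
clock: 14.25
tcp_pos: [0.4656, -0.0801, 0.0329]
tcp_rot: [-1.572, 0.002, 1.281]
force: [-2.9, -4.2, 3.3]
gripper_width: 0.0111
```

Call:
jog_arm([
  [-0.1, 0, 0.05, 0, 0, 0, 0.8],
  [0, 0, 0, 0, 0, 0, 0.8],
  [0, 0, 0, 0, 0, 0, 0.8],
], newtons=60)

```text
clock: 14.55
tcp_pos: [0.4655, -0.0802, 0.033]
tcp_rot: [-1.573, -0.0, 1.281]
force: [2.9, -1.6, 3.8]
gripper_width: 0.01
```

```bash
cat > st.py <<'E'
from cell import env, vision
from h import *
import sys
o=env.get_obs();print(o["clock"],o["tcp_pos"].round(4),o["tcp_rot"].round(3),"j6",o["joints"][5].round(3),"F",o["force"].round(1),"T",o["wrist_torque"].round(3),"tau6",o["tau"][5].round(3),"w",o["gripper_width"].round(4))
if len(sys.argv)>1:
    n=sys.argv[1];t=vision.grab_frame("top")
    pickle.dump(t,open(n+".pkl","wb"))
    im=np.hstack([ortho(t,.036,.43,.51,-.03,.12,.0002)])
    cv2.imwrite(f"pics/{n}.png",im[:,:,::-1])
E
python3 st.py
```

```text
Traceback (most recent call last):
  File "st.py", line 4, in <module>
    o=env.get_obs();print(o["clock"],o["tcp_pos"].round(4),o["tcp_rot"].round(3),"j6",o["joints"][5].round(3),"F",o["force"].round(1),"T",o["wrist_torque"].round(3),"tau6",o["tau"][5].round(3),"w",o["gripper_width"].round(4))
                                                                                                                                                                                                     ^^^^^^^^^^^^^^^^^^^^^^^^
AttributeError: 'float' object has no attribute 'round'
```

Call:
jog_arm([
  [0, 0, 0, 0, 0.05, 0, 0.8],
  [0, 0, 0, 0, 0.05, 0, 0.8],
  [0, 0, 0, 0, 0.1, 0, 0.8],
  [0, 0, 0, 0, 0.1, 0, 0.8],
  [0, 0, 0, 0, 0, 0, 0.8],
])

```text
clock: 15.05
tcp_pos: [0.4655, -0.0802, 0.033]
tcp_rot: [-1.573, -0.001, 0.98]
force: [2.2, -1.4, 5.0]
gripper_width: 0.01
```

```bash
sed -i 's/o\["gripper_width"\].round(4)/round(o["gripper_width"],4)/' st.py; python3 st.py k1
```

```text
15.05 [ 0.4655 -0.0802  0.033 ] [-1.573e+00 -1.000e-03  9.800e-01] j6 -1.229 F [ 2.2 -1.4  5. ] T [-0.171 -0.466 -0.166] tau6 0.846 w 0.01
```

View pics/k1.png

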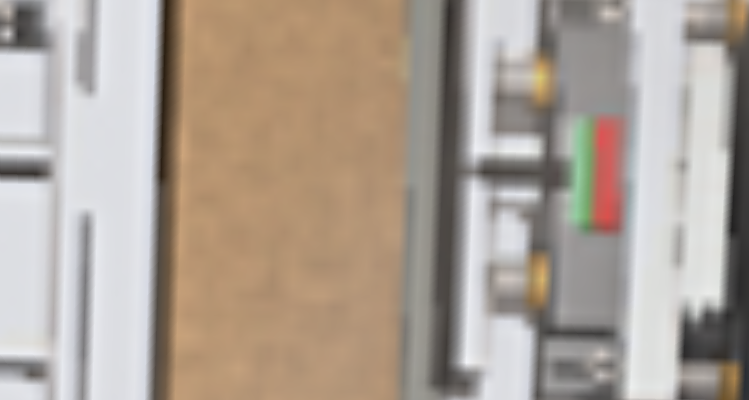

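The knob follows the gripper. The guide has advanced about 6 mm and the pointer is still in white (pointer tip near column 570, green starts at 572).

Call:
jog_arm([
  [0, 0, 0, 0, 0.1, 0, 0.8],
  [0, 0, 0, 0, 0.1, 0, 0.8],
  [0, 0, 0, 0, 0.1, 0, 0.8],
  [0, 0, 0, 0, 0.1, 0, 0.8],
  [0, 0, 0, 0, 0.1, 0, 0.8],
  [0, 0, 0, 0, 0, 0, 0.8],
])

```text
clock: 15.7
tcp_pos: [0.4655, -0.0802, 0.033]
tcp_rot: [-1.572, -0.002, 0.481]
force: [1.9, -1.0, 5.3]
gripper_width: 0.0101
```

```bash
python3 st.py k2
```

```text
15.7 [ 0.4655 -0.0802  0.033 ] [-1.572 -0.002  0.481] j6 -0.73 F [ 1.9 -1.   5.3] T [-0.141 -0.372 -0.165] tau6 0.764 w 0.0101
```

View pics/k2.png

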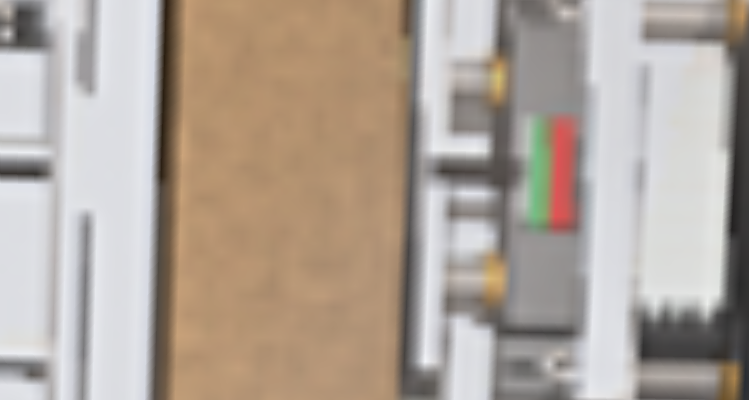

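The guide has moved another 9 mm and the pad is close to the carton (column 405). Continuing in smaller steps.

Call:
jog_arm([
  [0, 0, 0, 0, 0.1, 0, 0.8],
  [0, 0, 0, 0, 0.1, 0, 0.8],
  [0, 0, 0, 0, 0.1, 0, 0.8],
  [0, 0, 0, 0, 0.1, 0, 0.8],
  [0, 0, 0, 0, 0, 0, 0.8],
])

```text
clock: 16.25
tcp_pos: [0.4655, -0.0802, 0.033]
tcp_rot: [-1.571, -0.002, 0.081]
force: [2.9, -0.6, 6.1]
gripper_width: 0.0101
```

```bash
python3 st.py k3
```

```text
16.25 [ 0.4655 -0.0802  0.033 ] [-1.571 -0.002  0.081] j6 -0.33 F [ 2.9 -0.6  6.1] T [-0.167 -0.439 -0.088] tau6 0.769 w 0.0101
```

View pics/k3.png

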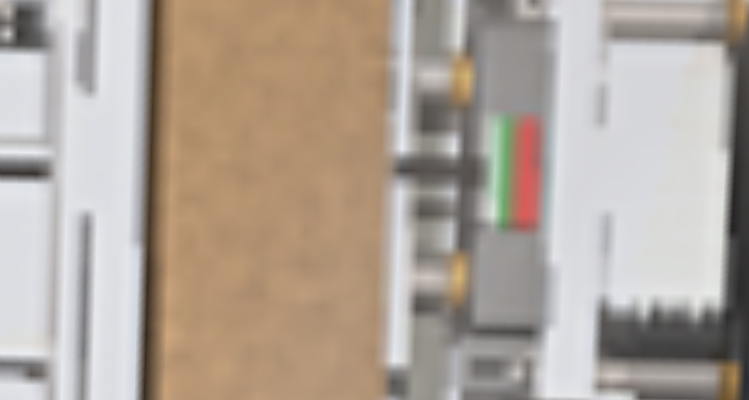

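The pad now pushes the carton: its fence-side edge moved from column 178 to 160, with a dark gap left at 145–158. Small steps from here.

Call:
jog_arm([
  [0, 0, 0, 0, 0.05, 0, 0.8],
  [0, 0, 0, 0, 0.05, 0, 0.8],
  [0, 0, 0, 0, 0, 0, 0.8],
])

```text
clock: 16.6
tcp_pos: [0.4655, -0.0802, 0.033]
tcp_rot: [-1.571, -0.002, -0.018]
force: [2.9, -0.8, 5.3]
gripper_width: 0.0107
```

```bash
python3 st.py k4
```

```text
16.6 [ 0.4655 -0.0802  0.033 ] [-1.571 -0.002 -0.018] j6 -0.231 F [ 2.9 -0.8  5.3] T [-0.138 -0.449  0.001] tau6 0.472 w 0.0107
```

Call:
jog_arm([
  [0, 0, 0, 0, 0.05, 0, 0.8],
  [0, 0, 0, 0, 0, 0, 0.8],
])

```text
clock: 16.85
tcp_pos: [0.4655, -0.0802, 0.033]
tcp_rot: [-1.571, -0.002, -0.068]
force: [2.8, -0.5, 5.3]
gripper_width: 0.0105
```

```bash
python3 st.py k5
```

```text
16.85 [ 0.4655 -0.0802  0.033 ] [-1.571 -0.002 -0.068] j6 -0.181 F [ 2.8 -0.5  5.3] T [-0.227 -0.419  0.033] tau6 0.465 w 0.0105
```

View pics/k5.png

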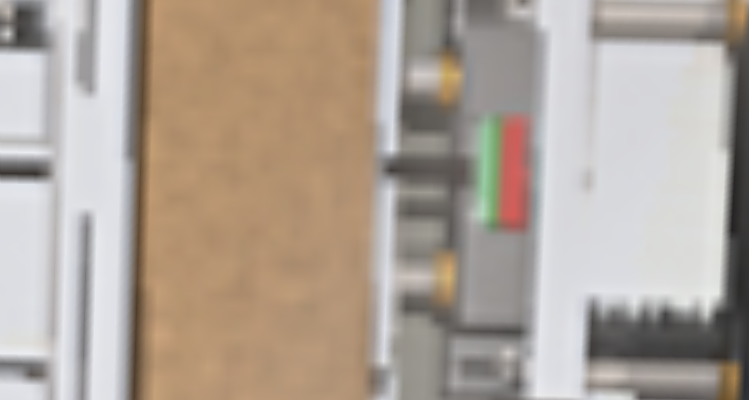

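```bash
cat > tr.py <<'E'
from h import *
import sys
def prof(t,z,x0,x1,yaw=-.02,res=.0002,y0=-.03,y1=.12):
    # jig-aligned average: rows at constant jig x
    xs=np.arange(x0,x1,.0005); ys=np.arange(y1,y0,-res)
    X,Y=np.meshgrid(xs,ys,indexing="ij")
    Xw=X+ (Y-.0)*0.02*1; 
    p=proj(t,np.c_[Xw.ravel(),(Y-(X-.467)*.02).ravel(),np.full(X.size,z)]).astype(np.float32)
    im=cv2.remap(t["img"],p[:,0].reshape(X.shape),p[:,1].reshape(X.shape),cv2.INTER_CUBIC).astype(float)
    return ys,im.mean(0)
def cross(ys,v,thr,lo,hi,first=True):
    m=(ys>lo)&(ys<hi);y=ys[m];w=v[m]-thr
    i=np.where(w[:-1]*w[1:]<0)[0]
    return [round(float(y[k]-(y[k+1]-y[k])*w[k]/(w[k+1]-w[k]))*1000,2) for k in i]
for n in sys.argv[1:]:
    t=pickle.load(open(n+".pkl","rb"))
    out=[n]
    for (a,b) in((.425,.44),(.50,.52)):
        ys,c=prof(t,.072,a,b); s=c[:,0]-c[:,2]   # brown saturation
        out.append(("carton R-B",cross(ys,s,30,.03,.11)))
    ys,c=prof(t,.036,.469,.482); r=c[:,0]-c[:,1]
    out.append(("G/R",cross(ys,r,-20,-.02,.04),cross(ys,r,40,-.02,.04)))
    for (a,b) in ((.473,.4775),(.4585,.463)):
        ys,c=prof(t,.036,a,b); out.append(("pad",cross(ys,c.mean(1),170,.005,.05)))
    print(*out,sep="\n  ")
E
python3 tr.py k1 k2 k3 k4 k5
```

```text
k1
  ('carton R-B', [88.93, 43.42])
  ('carton R-B', [89.45, 43.12])
  ('G/R', [6.13, 2.09], [1.3, -4.0])
  ('pad', [])
  ('pad', [27.2, 14.6])
k2
  ('carton R-B', [88.97, 43.41])
  ('carton R-B', [89.45, 43.07])
  ('G/R', [14.65, 10.78], [10.07, 5.29])
  ('pad', [])
  ('pad', [35.7, 21.26])
k3
  ('carton R-B', [91.96, 46.21])
  ('carton R-B', [92.03, 46.49])
  ('G/R', [21.86, 18.24], [17.24, 12.13])
  ('pad', [22.38, 20.25, 10.54])
  ('pad', [42.47, 37.41, 31.56, 29.39, 11.06])
k4
  ('carton R-B', [93.19, 47.85])
  ('carton R-B', [93.78, 48.16])
  ('G/R', [22.98, 19.82, 12.47, 12.13], [18.92, 14.01])
  ('pad', [23.8, 22.81, 12.54])
  ('pad', [44.33, 39.36, 12.1])
k5
  ('carton R-B', [94.35, 48.95])
  ('carton R-B', [94.17, 48.94])
  ('G/R', [24.87, 20.84], [19.98, 14.69])
  ('pad', [23.84, 22.89, 12.65])
  ('pad', [45.17, 40.94, 12.8])
```

Call:
jog_arm([
  [0, 0, 0, 0, 0.05, 0, 0.8],
  [0, 0, 0, 0, 0, 0, 0.8],
])

```text
clock: 17.1
tcp_pos: [0.4655, -0.0802, 0.033]
tcp_rot: [-1.571, -0.002, -0.117]
force: [2.3, -1.7, 5.7]
gripper_width: 0.0102
```

```bash
python3 st.py k6; python3 tr.py k6
```

```text
17.1 [ 0.4655 -0.0802  0.033 ] [-1.571 -0.002 -0.117] j6 -0.131 F [ 2.3 -1.7  5.7] T [-0.248 -0.433  0.026] tau6 0.465 w 0.0102
k6
  ('carton R-B', [95.09, 49.85])
  ('carton R-B', [95.57, 49.82])
  ('G/R', [25.08, 21.68], [20.8, 15.68])
  ('pad', [13.76])
  ('pad', [46.43, 41.36, 13.14])
```

Call:
jog_arm([
  [0, 0, 0, 0, 0.05, 0, 0.8],
  [0, 0, 0, 0, 0, 0, 0.8],
])

```text
clock: 17.35
tcp_pos: [0.4655, -0.0802, 0.033]
tcp_rot: [-1.571, -0.002, -0.167]
force: [2.9, -1.3, 4.8]
gripper_width: 0.0101
```

```bash
python3 st.py k7; python3 tr.py k7
```

```text
17.35 [ 0.4655 -0.0802  0.033 ] [-1.571 -0.002 -0.167] j6 -0.081 F [ 2.9 -1.3  4.8] T [-0.213 -0.417  0.061] tau6 0.465 w 0.0101
k7
  ('carton R-B', [96.33, 50.64])
  ('carton R-B', [96.14, 50.63])
  ('G/R', [26.15, 22.6], [21.64, 16.52])
  ('pad', [26.55, 24.42, 14.69])
  ('pad', [46.49, 40.47, 15.19])
```

View pics/k7.png

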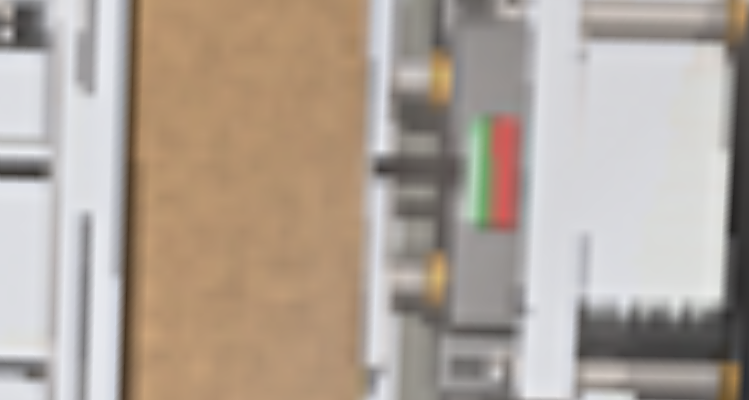

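The carton still moves one-to-one with the guide (edge 96.2 mm), so it isn't on the fence yet.

Call:
jog_arm([
  [0, 0, 0, 0, 0.05, 0, 0.8],
  [0, 0, 0, 0, 0.05, 0, 0.8],
  [0, 0, 0, 0, 0, 0, 0.8],
])

```text
clock: 17.7
tcp_pos: [0.4655, -0.0802, 0.033]
tcp_rot: [-1.571, -0.002, -0.268]
force: [2.8, -0.5, 4.7]
gripper_width: 0.0102
```

```bash
python3 st.py k8; python3 tr.py k8
```

```text
17.7 [ 0.4655 -0.0802  0.033 ] [-1.571 -0.002 -0.268] j6 0.019 F [ 2.8 -0.5  4.7] T [-0.163 -0.424  0.078] tau6 0.472 w 0.0102
k8
  ('carton R-B', [98.21, 52.23])
  ('carton R-B', [98.1, 52.59])
  ('G/R', [27.85, 24.5], [23.51, 18.3])
  ('pad', [28.62, 26.54, 16.9])
  ('pad', [48.55, 40.46, 17.03])
```

Call:
jog_arm([
  [0, 0, 0, 0, 0.05, 0, 0.8],
  [0, 0, 0, 0, 0.05, 0, 0.8],
  [0, 0, 0, 0, 0, 0, 0.8],
])

```text
clock: 18.05
tcp_pos: [0.4655, -0.0802, 0.033]
tcp_rot: [-1.57, -0.002, -0.368]
force: [1.8, -0.3, 5.5]
gripper_width: 0.0102
```

```bash
python3 st.py k9; python3 tr.py k9
```

```text
18.05 [ 0.4655 -0.0802  0.033 ] [-1.57  -0.002 -0.368] j6 0.119 F [ 1.8 -0.3  5.5] T [-0.189 -0.415 -0.022] tau6 0.472 w 0.0102
k9
  ('carton R-B', [99.49, 54.14])
  ('carton R-B', [99.85, 54.4])
  ('G/R', [29.27, 26.09, 18.81, 18.34], [25.18, 20.27])
  ('pad', [30.26, 28.92, 18.92])
  ('pad', [40.39, 18.31])
```

View pics/k9.png

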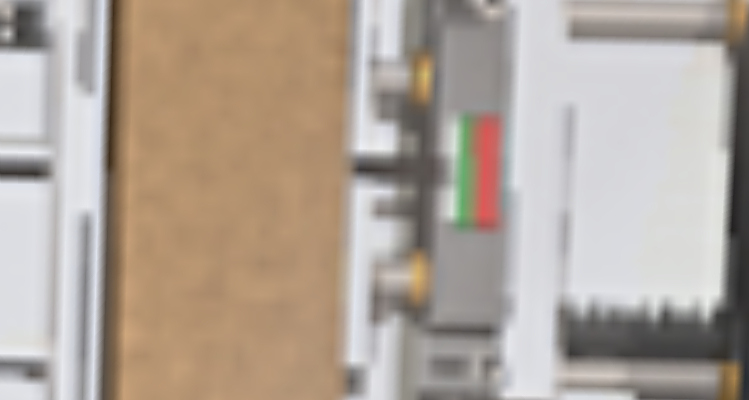

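Call:
jog_arm([
  [0, 0, 0, 0, 0.05, 0, 0.8],
  [0, 0, 0, 0, 0.05, 0, 0.8],
  [0, 0, 0, 0, 0, 0, 0.8],
])

```text
clock: 18.4
tcp_pos: [0.4655, -0.0802, 0.033]
tcp_rot: [-1.57, -0.002, -0.468]
force: [2.4, -0.5, 5.0]
gripper_width: 0.0104
```

```bash
python3 st.py k10; python3 tr.py k10
```

```text
18.4 [ 0.4655 -0.0802  0.033 ] [-1.57  -0.002 -0.468] j6 0.219 F [ 2.4 -0.5  5. ] T [-0.201 -0.347  0.036] tau6 0.472 w 0.0104
k10
  ('carton R-B', [100.82, 55.98])
  ('carton R-B', [101.39, 56.19])
  ('G/R', [31.38, 27.98], [27.08, 22.01])
  ('pad', [20.01, 9.23, 8.55])
  ('pad', [40.48, 19.44])
```

Call:
jog_arm([
  [0, 0, 0, 0, 0.05, 0, 0.8],
  [0, 0, 0, 0, 0, 0, 0.8],
])

```text
clock: 18.65
tcp_pos: [0.4655, -0.0802, 0.033]
tcp_rot: [-1.57, -0.002, -0.517]
force: [2.7, -1.3, 5.5]
gripper_width: 0.0103
```

```bash
python3 st.py k11; python3 tr.py k11
```

```text
18.65 [ 0.4655 -0.0802  0.033 ] [-1.57  -0.002 -0.517] j6 0.269 F [ 2.7 -1.3  5.5] T [-0.239 -0.438  0.069] tau6 0.465 w 0.0103
k11
  ('carton R-B', [102.67, 56.94])
  ('carton R-B', [102.22, 57.0])
  ('G/R', [32.46, 28.91], [27.98, 22.7])
  ('pad', [32.85, 30.67, 20.87])
  ('pad', [40.57, 21.15])
```

Call:
jog_arm([
  [0, 0, 0, 0, 0.05, 0, 0.8],
  [0, 0, 0, 0, 0, 0, 0.8],
])

```text
clock: 18.9
tcp_pos: [0.4655, -0.0802, 0.033]
tcp_rot: [-1.57, -0.002, -0.567]
force: [3.9, -1.2, 5.1]
gripper_width: 0.0103
```

```bash
python3 st.py k12; python3 tr.py k12
```

```text
18.9 [ 0.4655 -0.0802  0.033 ] [-1.57  -0.002 -0.567] j6 0.319 F [ 3.9 -1.2  5.1] T [-0.155 -0.429  0.045] tau6 0.465 w 0.0103
k12
  ('carton R-B', [103.11, 57.79])
  ('carton R-B', [103.14, 57.88])
  ('G/R', [33.41, 29.5], [28.79, 23.86])
  ('pad', [21.21])
  ('pad', [41.0, 21.62])
```

View pics/k12.png

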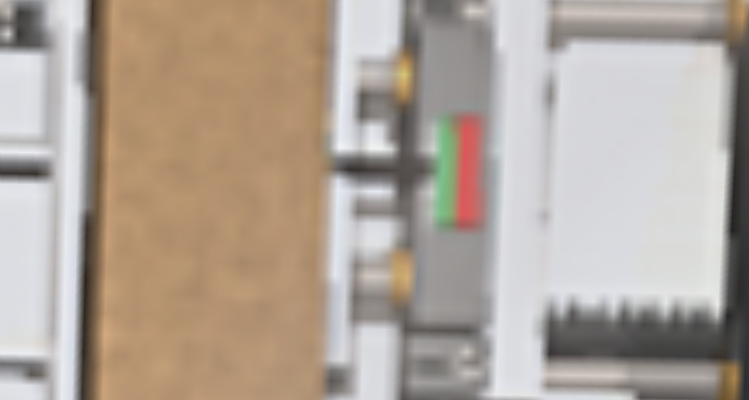

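Carton edge minus scale edge has held at 29.0 mm (k9–k12), so there is no compression yet. That difference works as a direct compression gauge, with a target of about 25.3.

Call:
jog_arm([
  [0, 0, 0, 0, 0.05, 0, 0.8],
  [0, 0, 0, 0, 0.05, 0, 0.8],
  [0, 0, 0, 0, 0, 0, 0.8],
])

```text
clock: 19.25
tcp_pos: [0.4655, -0.0802, 0.033]
tcp_rot: [-1.57, -0.002, -0.668]
force: [2.1, -0.2, 5.4]
gripper_width: 0.01
```

```bash
python3 st.py k13; python3 tr.py k13
```

```text
19.25 [ 0.4655 -0.0802  0.033 ] [-1.57  -0.002 -0.668] j6 0.419 F [ 2.1 -0.2  5.4] T [-0.203 -0.417  0.052] tau6 0.472 w 0.01
k13
  ('carton R-B', [104.51, 59.79])
  ('carton R-B', [104.31, 59.4])
  ('G/R', [35.37, 31.54], [30.81, 25.41])
  ('pad', [34.22, 33.1, 23.42])
  ('pad', [42.13, 23.35])
```

Call:
jog_arm([
  [0, 0, 0, 0, 0.05, 0, 0.8],
  [0, 0, 0, 0, 0, 0, 0.8],
])

```text
clock: 19.5
tcp_pos: [0.4655, -0.0802, 0.033]
tcp_rot: [-1.57, -0.002, -0.717]
force: [2.9, -1.8, 6.1]
gripper_width: 0.0103
```

```bash
python3 st.py k14; python3 tr.py k14
```

```text
19.5 [ 0.4655 -0.0802  0.033 ] [-1.57  -0.002 -0.717] j6 0.469 F [ 2.9 -1.8  6.1] T [-0.195 -0.471  0.055] tau6 0.489 w 0.0103
k14
  ('carton R-B', [104.51, 59.77])
  ('carton R-B', [104.31, 59.41])
  ('G/R', [35.63, 32.34, 25.05, 24.58], [31.42, 26.56])
  ('pad', [25.11])
  ('pad', [43.09, 24.62])
```

View pics/k14.png

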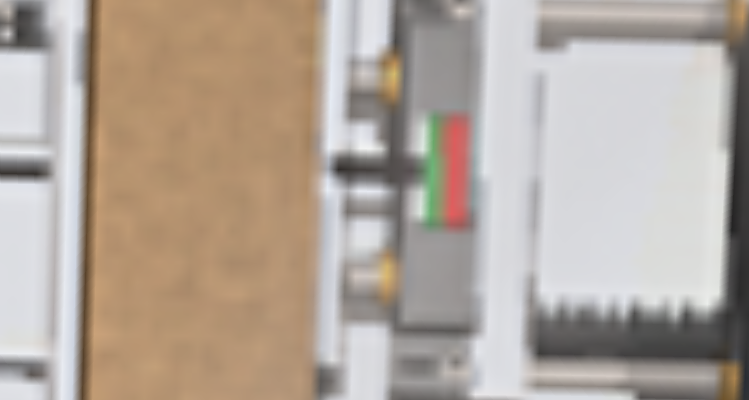

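The carton has stopped (104.4 / 59.6 mm, unchanged between k13 and k14) and the load is starting to build, with about 0.9 mm of compression.

Call:
jog_arm([
  [0, 0, 0, 0, 0.05, 0, 0.8],
  [0, 0, 0, 0, 0.05, 0, 0.8],
  [0, 0, 0, 0, 0, 0, 0.8],
])

```text
clock: 19.85
tcp_pos: [0.4655, -0.0802, 0.033]
tcp_rot: [-1.57, -0.002, -0.817]
force: [3.3, -1.3, 5.5]
gripper_width: 0.0102
```

```bash
python3 st.py k15; python3 tr.py k15
```

```text
19.85 [ 0.4655 -0.0802  0.033 ] [-1.57  -0.002 -0.817] j6 0.569 F [ 3.3 -1.3  5.5] T [-0.191 -0.414  0.158] tau6 0.564 w 0.0102
k15
  ('carton R-B', [104.5, 59.78])
  ('carton R-B', [104.31, 59.39])
  ('G/R', [37.32, 34.23], [33.23, 28.22])
  ('pad', [26.39])
  ('pad', [44.07, 25.7])
```

Call:
jog_arm([
  [0, 0, 0, 0, 0.05, 0, 0.8],
  [0, 0, 0, 0, 0, 0, 0.8],
])

```text
clock: 20.1
tcp_pos: [0.4655, -0.0802, 0.033]
tcp_rot: [-1.57, -0.002, -0.867]
force: [1.0, -1.6, 5.7]
gripper_width: 0.0103
```

```bash
python3 st.py k16; python3 tr.py k16
```

```text
20.1 [ 0.4655 -0.0802  0.033 ] [-1.57  -0.002 -0.867] j6 0.618 F [ 1.  -1.6  5.7] T [-0.151 -0.432  0.161] tau6 0.584 w 0.0103
k16
  ('carton R-B', [104.51, 59.78])
  ('carton R-B', [104.32, 59.4])
  ('G/R', [38.12, 35.42], [34.03, 28.98])
  ('pad', [27.16])
  ('pad', [45.64, 27.76])
```

View pics/k16.png

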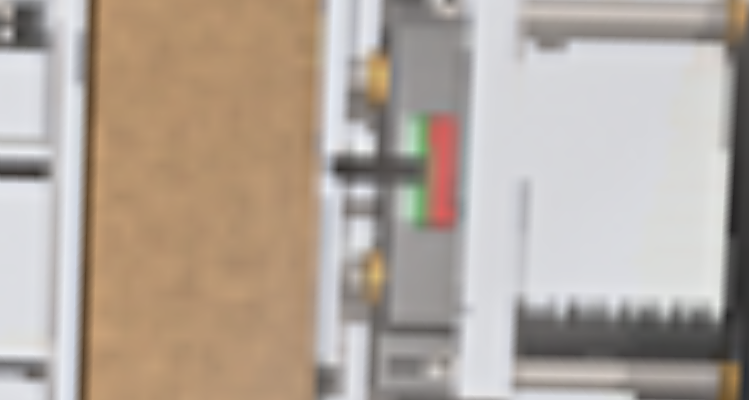

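Compression is 3.45 mm by the gauge and about 3.1 mm by wrist torque, with the pointer tip in green near (422,168). I'll add a small nudge and then let go.

Call:
jog_arm([
  [0, 0, 0, 0, 0.02, 0, 0.8],
  [0, 0, 0, 0, 0, 0, 0.8],
  [0, 0, 0, 0, 0, 0, 1.2],
  [0, 0, 0, 0, 0, 0, 1.6],
  [0, 0, 0, 0, 0, 0, 2.1],
  [0, 0, 0, 0, 0, 0, 2.6],
  [0, 0, 0, 0, 0, 0, 2.6],
])

```text
clock: 20.85
tcp_pos: [0.4642, -0.0799, 0.0318]
tcp_rot: [-1.572, 0.001, -0.889]
force: [0.2, 0.3, -0.1]
gripper_width: 0.026
```

```bash
python3 st.py k17; python3 tr.py k17
```

```text
20.85 [ 0.4642 -0.0799  0.0318] [-1.572e+00  1.000e-03 -8.890e-01] j6 0.64 F [ 0.2  0.3 -0.1] T [ 0.006 -0.017  0.005] tau6 -0.005 w 0.026
k17
  ('carton R-B', [104.51, 59.79])
  ('carton R-B', [104.31, 59.4])
  ('G/R', [38.84, 35.88], [34.69, 29.19])
  ('pad', [27.36])
  ('pad', [46.16, 27.71])
```

Call:
jog_arm([
  [0, -1, 0, 0, 0, 0, 2.6],
  [0, -2, 0, 0, 0, 0, 2.6],
  [0, -4, 0, 0, 0, 0, 2.6],
  [0, -4, 0, 0, 0, 0, 2.6],
  [0, -4, 0, 0, 0, 0, 2.6],
  [0, -2, 0, 0, 0, 0, 2.6],
  [0, 0, 0, 0, 0, 0, 2.6],
])

```text
clock: 21.6
tcp_pos: [0.4661, -0.0804, 0.2068]
tcp_rot: [-1.566, -0.006, -0.889]
force: [-1.1, 0.1, 0.0]
gripper_width: 0.0259
```

Call:
jog_arm([
  [3.5, 0, 3.5, 0, 0, 0, 2.6],
  [3.5, 0, 3.5, 0, 0, 0, 2.6],
  [3.5, 0, 3.5, 0, 0, 0, 2.6],
  [3, 0, 3, 0, 0, 0, 2.6],
  [0, 0, 0, 0, 0, 0, 2.6],
])

```text
clock: 22.1
tcp_pos: [0.6567, -0.0999, 0.1949]
tcp_rot: [-1.576, 0.007, -0.889]
force: [-1.0, -0.4, -1.7]
gripper_width: 0.0262
```

```bash
python3 st.py k18; python3 tr.py k18; python3 - <<'E'
from cell import vision
from h import *
f=vision.grab_frame("scene");t=vision.grab_frame("top")
pickle.dump((f,t),open("fin.pkl","wb"))
cv2.imwrite("pics/fin.png",np.vstack([cv2.resize(np.hstack([f["img"][120:240,230:370],t["img"][130:250,270:410]]),None,fx=2.8,fy=2.8)])[:,:,::-1])
E
```

```text
22.1 [ 0.6567 -0.0999  0.1949] [-1.576  0.007 -0.889] j6 0.682 F [-1.  -0.4 -1.7] T [ 0.028 -0.005 -0.03 ] tau6 0.062 w 0.0262
k18
  ('carton R-B', [104.51, 59.79])
  ('carton R-B', [104.3, 59.41])
  ('G/R', [38.86, 35.87], [34.69, 29.19])
  ('pad', [27.33])
  ('pad', [46.18, 27.68])
```

View pics/k18.png

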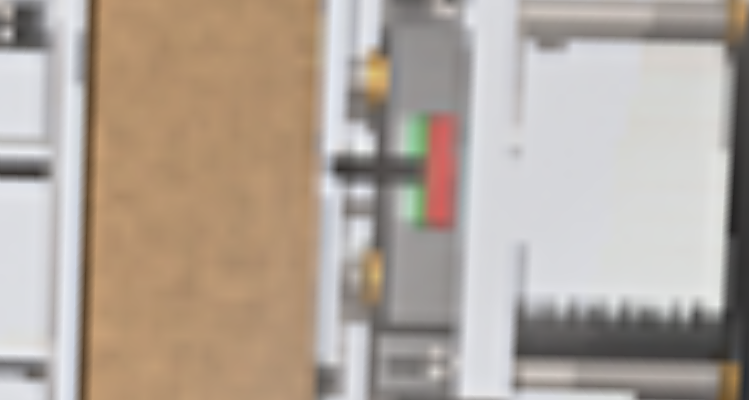

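View pics/fin.png

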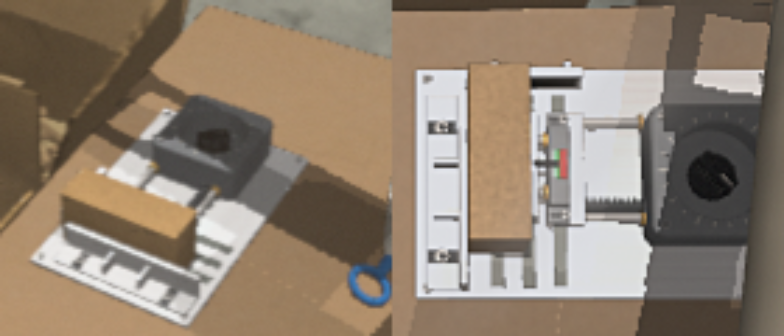

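```bash
python3 - <<'E'
from h import *
from tr import cross
def xe(t,yc):
    xs=np.arange(.56,.38,-.0002); ys=np.arange(yc-.012,yc+.012,.0005)
    X,Y=np.meshgrid(xs,ys)
    p=proj(t,np.c_[X.ravel(),Y.ravel()-(X.ravel()-.467)*.02,np.full(X.size,.072)]).astype(np.float32)
    im=cv2.remap(t["img"],p[:,0].reshape(X.shape),p[:,1].reshape(X.shape),cv2.INTER_CUBIC).astype(float).mean(0)
    return cross(xs,im[:,0]-im[:,2],35,.38,.56)
f,t=pickle.load(open("fin.pkl","rb")); print("fin",xe(t,.082))
P=cloud(t); m=(abs(P[...,2]-.071)<.006)&(P[...,0]>.38)&(P[...,0]<.57)&(P[...,1]>.03)&(P[...,1]<.13)
print(cv2.minAreaRect((P[m][:,:2]*1000).astype(np.float32)),np.median(P[m][:,2]))
P=cloud(f); m=(P[...,2]>.045)&(P[...,2]<.068)&(P[...,0]>.38)&(P[...,0]<.57)&(P[...,1]>.09)&(P[...,1]<.12)
s=P[m];print(len(s),s.min(0),s.max(0),np.polyfit(s[:,0],s[:,1],1))
E
```

```text
fin [414.23]
((479.1704406738281, 81.51195526123047), (44.90082931518555, 130.33120727539062), 88.20539855957031) 0.07145192320116667
262 [0.41221686 0.09040589 0.04509496] [0.54418494 0.10906657 0.06779494] [-0.00598517  0.10685963]
```

```bash
python3 - <<'E'
from cell import env
o=env.get_obs();print(o["clock"],o["joint_velocities"].round(3),o["force"])
print(env.job_done())
E
```

```text
22.25 [-0.002 -0.064  0.013 -0.001  0.001  0.001] [-0.75659048  0.24484913  0.36306099]
the job is handed in; nothing more can be done
None
```

The labelling jig is set up and the job was handed in at about 22 s of the 72 s allowed. I stood the carton the same way up in the lane and slid it back until its end met the end stop, where the force read about 19 N. I then gripped the sunken knob, turned it about 2.2 rad clockwise, let go and pulled the arm clear.

**Last checks**
- **Fence:** the carton stopped moving while the guide kept advancing, and it is square to the jig axis within about 0.3°. After I let go, the carton and guide positions did not change.
- **End stop:** the carton's centre is at x ≈ 0.479 m against about 0.478 m expected, so it is home within camera accuracy.
- **Load:** the guide's give came out at about 4.1 mm from the camera image and 4.0 mm from the knob angle. The last-joint torque gave about 3.6 mm. All of these lie inside the 2–5.5 mm green band.

**Weaker or disagreeing checks**
- The wrist-torque z reading drifted and its value did not match the expected friction, so I relied on the image, the angle and the change in joint torque instead.
- One camera pixel covers about 2 mm. By eye the pointer tip looks close to the green/red boundary, so the picture alone does not prove the load is in green.
- I did not measure the other things on the bench again at the end. The arm met no unexpected force on the way.

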